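Swap the pepper mill and the glass tumbler on the teak shelf

ROBOT

A 6-joint arm with a two-finger parallel gripper is mounted at the origin on the work surface. World frame = base frame: x ahead of the robot, y to its left, z up, the work surface at z = 0. Lengths are in m, angles in rad, forces in N, time in s.
With the tool pointing down it reaches from about 0.375 to 0.975 m from the base axis. Payload 3.8 kg.
Tool frame: the origin (TCP) lies at the very end of the fingers, on their centre line; the grasp point (between the pads) lies 19 mm behind it; z points along the fingers, y is the direction in which the jaws open and shut (so a half turn about z gives the same grasp; the last joint's range is limited). The gripper opens to 85 mm and grips with 20 to 120 N. Pads are 22 mm wide; open, the fingers measure 114 mm over their backs; the gripper's body (76 mm by 85 mm) begins 54 mm behind the grasp point. The pads swing forward as they close: fully open they stand 13 mm farther back than shut.
Start: joints at [-1.253, 0.264, 1.604, -0, 1.274, -0.037], TCP at [0.234, -0.633, 0.231] pointing down, gripper open.
Joint ranges: [-2.63, 2.63], [-0.94, 2.18], [0.31, 2.57], [-1.31, 4.45], [0, 2.66], [-2.55, 2.55]. Speed limits (rad/s): [2.57, 2.57, 3.14, 3.14, 3.14, 3.14].

INTERFACE

Orientations are given as a rotation vector (axis times angle).
In Python, from workcell import bot, viewer gives the robot as it stands.
- The arm moves only by the tool jog_arm, never from a script. Its argument "motion" is a list of rows, each an object of numbers: "dx", "dy", "dz": the shift along the world's x, y, z in cm; "turn": the turn about the world's z in rad. A call has 1 to 12 rows; each row shifts and turns the commanded pose from where the row before left it; what a row does not reach is not made up. A row lasts 1/12 s, in which the tool goes at most 41.7 mm and 7.16 degrees, less where a joint would pass 70% of its speed; a pose out of reach is approached as far as the arm can. A call is refused whole if a number of a shift passes 4.17 or a number of a turn 0.125, either way. A call with a gripper value outside its range is refused whole. "fingers" is the finger opening in cm, from 0 to 8.54, set as the call begins (left out, the last holds). The fingers move at their own pace and stop on an object; "grip_force" is the grip in N (left out, the last holds). Time passes only in rows, so rows that do not move let the fingers close. It gives the time, the measured TCP pose, the force and the opening at its end, in the units of the state.
- bot.read_state(): the state, without advancing time (a new reading comes with each control period).
- viewer.read_camera(name): name is "side" or "top"; returns (picture, depth): 400x640x3 uint8, red, green, blue; 400x640 float32, m along the optical axis (not along the pixel's ray), 0 where there is no reading.
- viewer.camera_info(name): a dict with "vertical_fov" (degrees; the focal length in pixels is half the picture's height over the tangent of half this angle, whatever the lens; pixels are square), "cx", "cy" (the principal point, pixels), "dist" ([k1, k2, p1, p2, k3] as OpenCV has them; the pictures are not rectified), "R" (3x3) and "t" (3): a world point X has camera coordinates R X + t. Camera axes: x right, y down, z forward; pixel columns grow to the right and rows downward; lengths in m; the calibration is good to about 2 mm. A picture is of the moment at which its call begins. camera_info takes no time and is no camera call.
- bot.finish_job(): hands the job in, once; it reports no verdict.
The state is a dict: "time": time; "q": joint angles; "joint_vel": joint speeds; "joint_torque": joint torques, N m; "tool_pos": TCP position; "tcp_rot": TCP orientation; "wrist_force": force on the tool from outside, world axes, zero at the start; "torque": the same for the moment, N m; "width": opening from 0.0 (shut) to 1.0 (fully open).
Only numpy, scipy, OpenCV 4.12 (cv2) and the standard library are available. Lean on these libraries where they do the work, as an engineer would, in place of code of your own. Each camera call takes 0.05 s, during which the arm holds its last target. There are 200 camera calls.

TASK

On the teak shelf board the pepper mill and the amber glass tumbler stand in each other's places: first park the tumbler on the free blue mat, then move the top-heavy mill from the black mat to the cork mat that the tumbler left, then put the tumbler on the black mat. Each time set the thing down gently (do not drop it), upright and near the middle of its mat, let go, and never let either of them lean or fall over. Leave everything else where it stands.

Things in the scene. Friction and masses are not known exactly. Their poses are not given: they have to be found in the camera images.
- shelf: Low riser shelf: teak board 160 mm (its x) by 660 mm (its y) by 18 mm, upper face 80 mm above the worktop, on a white case with a tilted-out white drawer front holding red snack cups on its far (+x) long side, which sticks out 45 mm beyond the board below its upper face. Fixed. Origin: centre of the underside, on the worktop; its y runs along the board. Tumbler, mill, mats, pale green bowl and chrome cup holder are all on this board, in one row along its y.
- mat_black_top (a point): Round black rubber mat, where the mill stands at the start and the tumbler must end. Fixed to the teak board, does not move. This point is the centre of its upper face (z up), 84 mm above the worktop; the mat is a disc 90 mm across and 4 mm thick. The three mats lie in a row along the board, in any order, about 145 mm apart.
- mat_cork_top (a point): Round light brown cork mat, where the tumbler stands at the start and the mill must end. Fixed to the teak board, does not move. This point is the centre of its upper face (z up), 84 mm above the worktop; the mat is a disc 90 mm across and 4 mm thick. The three mats lie in a row along the board, in any order, about 145 mm apart.
- mat_blue_top (a point): Round blue mat, free at the start: the parking spot, empty again at the end. Fixed to the teak board, does not move. This point is the centre of its upper face (z up), 84 mm above the worktop; the mat is a disc 90 mm across and 4 mm thick. The three mats lie in a row along the board, in any order, about 145 mm apart.
- tumbler_center (a point): Amber glass tumbler, open at the top, loose, about 0.18 kg: 80 mm tall, 58 mm outside diameter from 14 mm above its foot up to the rim (foot 50 mm). This point is on its axis half-way up, 40 mm above its foot; z is its axis, up.
- tumbler: The same tumbler; origin at the centre of its underside.
- mill_center (a point): Tall top-heavy pepper mill, loose, about 0.3 kg, 168 mm tall: dark wood foot 42 mm across, slim waist 30 mm across at 70 mm up, heavy steel head 50 mm in diameter with straight sides from 110 to 154 mm above the foot, domed top. Its centre of mass is about 110 mm up, so it tips when pushed or leaned about 10 degrees; the head is the place to grip. This point is on its axis half-way up, 84 mm above its foot; z is its axis, up.
- mill: The same mill; origin at the centre of its underside.
- pinch_bowl: Pale green silicone pinch bowl, 76 mm across, 35 mm tall, loose near one end of the board; leave it. Origin at the centre of its underside.
- cup_holder: Chrome cup holder, an open cylinder 68 mm across, 85 mm tall, loose near the other end of the board; leave it. Origin at the centre of its underside.
- snack_cup0: Closed red snack cup, 64 mm across, 59 mm tall, loose on the worktop beyond the board; leave it. Origin at the centre of its underside.
- snack_cup1: Another closed red snack cup of the same size beyond the board; leave it.
There are look-alikes about, which are no part of the job. Of the things like the mill, leave any that is green; of the rest the smaller one is meant.

How it is judged:
On the way, in this order (a step that is already met when the one before it is completed fails the run):
1. the tumbler stands released on the blue mat, the mill still on the black mat (horizontal distance between tumbler_center and mat_blue_top below 0.018 m and z of tumbler_center in the frame of mat_blue_top between 0.034 and 0.046 m and angle between tumbler_center's own z axis and vertical below 0.08 rad and linear speed of tumbler below 0.02 m/s and contact force between the fingers and tumbler below 0.05 N and horizontal distance between mill_center and mat_black_top below 0.025 m), for 0.2 s.
2. the mill stands released on the cork mat, the tumbler still on the blue mat (horizontal distance between mill_center and mat_cork_top below 0.025 m and z of mill_center in the frame of mat_cork_top between 0.078 and 0.09 m and angle between mill_center's own z axis and vertical below 0.08 rad and linear speed of mill below 0.02 m/s and contact force between the fingers and mill below 0.05 N and horizontal distance between tumbler_center and mat_blue_top below 0.018 m), for 0.2 s.
At the end, for the whole second after the job is handed in: Tumbler upright on the black mat (axis within 18 mm of its centre), mill upright on the cork mat (within 25 mm), both within 0.08 rad of vertical, at rest and released, so the blue mat is free again (horizontal distance between tumbler_center and mat_black_top below 0.018 m and z of tumbler_center in the frame of mat_black_top between 0.034 and 0.046 m and angle between each of tumbler_center, mill_center's own z axis and vertical below 0.08 rad and linear speed of each of tumbler, mill below 0.02 m/s and contact force between the fingers and tumbler below 0.05 N and horizontal distance between mill_center and mat_cork_top below 0.025 m and z of mill_center in the frame of mat_cork_top between 0.078 and 0.09 m and contact force between the fingers and mill below 0.05 N); the robot touches nothing.
It fails at once if the mill or the tumbler leans more than 0.3 rad (angle between any of mill_center, tumbler_center's own z axis and vertical above 0.3 rad).
It fails at once if the mill is dropped (faster than 0.4 m/s with no finger on it) (linear speed of mill above 0.4 m/s and contact force between the fingers and mill below 0.05 N).
It fails at once if the tumbler is dropped (faster than 0.4 m/s with no finger on it) (linear speed of tumbler above 0.4 m/s and contact force between the fingers and tumbler below 0.05 N).
It fails at once if the bowl, cup holder, or a loose red snack cup is moved more than 20 mm (distance of any of pinch_bowl, cup_holder, snack_cup0, snack_cup1 from where it was at the start of the episode above 0.02 m).
It also fails if it takes over 69 s, if anything falls off the work surface, if the arm or the gripper's body presses on something with over 40 N, if the wrist force passes 120 N, or if a joint passes its speed limit or range.

## Working session

There is one attempt and no reset: what is moved stays moved. The work goes in short steps, Python scripts to look and compute and a tool call to move; the robot and the scene stay as the last step left them, time stands still between calls to the robot, and variables do not carry over. Pictures are saved under pics/ and viewed, about 8 in all and at most 12, crops included, and the job is handed in when it is done.

Besides the shell and the picture viewer there is one more tool, called after "Emit:" in YAML: its name, and indented under it one key for each argument. jog_arm: Moves the arm, as the interface text tells. Its arguments: {"type":"object","properties":{"motion":{"type":"array"},"fingers":{"type":"number"},"grip_force":{"type":"number"}},"required":["motion"]}

```bash
mkdir -p pics; cat > h.py <<'E'
import numpy as np,cv2
from workcell import bot,viewer
def K(n):
    c=viewer.camera_info(n); f=200/np.tan(np.radians(c["vertical_fov"])/2)
    return np.array([[f,0,c["cx"]],[0,f,c["cy"]],[0,0,1]]),np.array(c["dist"]),np.array(c["R"]),np.array(c["t"])
def ray(n,uv):
    k,d,R,t=K(n); p=cv2.undistortPoints(np.array(uv,float).reshape(-1,1,2),k,d).reshape(-1,2)
    return -R.T@t,np.c_[p,np.ones(len(p))]@R
def onplane(n,uv,z):
    o,r=ray(n,uv); return o+r*((z-o[2])/r[:,2])[:,None]
def cloud(n,dep):
    v,u=np.mgrid[0:400,0:640]; o,r=ray(n,np.c_[u.ravel(),v.ravel()])
    return (o+r*dep.reshape(-1,1)).reshape(400,640,3)
E
python3 - <<'E'
from h import *
for n in("side","top"):
    im,d=viewer.read_camera(n); np.savez("pics/%s0.npz"%n,im=im,d=d)
    cv2.imwrite("pics/%s0.png"%n,im[:,:,::-1])
    k,di,R,t=K(n); print(n,k[0,0],di,-R.T@t,R[2])
E
```

```text
side 368.2727240583342 [-0.01857435  0.          0.          0.          0.        ] [0.23265736 0.45849397 0.58955391] [ 0.44200404 -0.62467123 -0.64375328]
top 373.58845157464555 [-0.0083584  0.         0.         0.         0.       ] [0.51026526 0.02050157 0.8762063 ] [ 0.0868817   0.00180309 -0.996217  ]
```

View pics/side0.png

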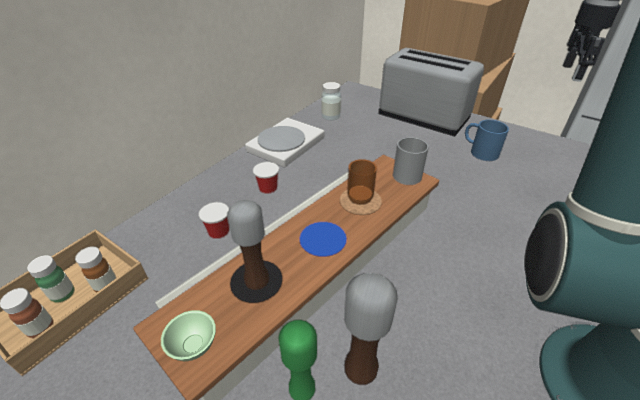

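View pics/top0.png

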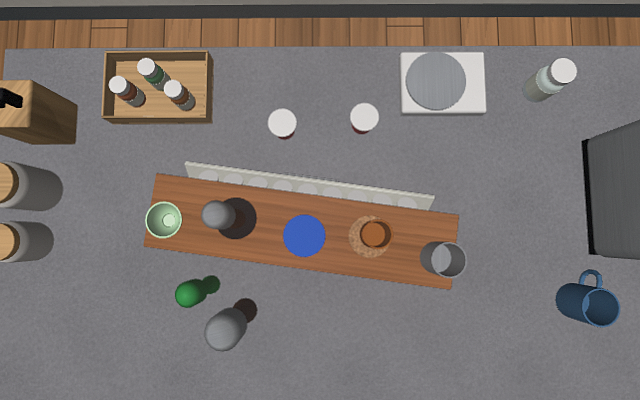

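The views agree. In the side view the mill is on the black mat (255,282), the blue mat is at (323,239) and the tumbler stands on cork at (361,200). The bigger brown mill (370,330) and the green one (298,360) are look-alikes standing in front of the board. Next I'll measure.

```bash
python3 - <<'E'
from h import *
def circ(P):
    A=np.c_[2*P[:,:2],np.ones(len(P))]; s=np.linalg.lstsq(A,(P[:,:2]**2).sum(1),rcond=None)[0]
    return s[:2],np.sqrt(s[2]+s[:2]@s[:2])
for n in("top","side"):
    z=np.load("pics/%s0.npz"%n); im,d=z["im"],z["d"]; C=cloud(n,d); hsv=cv2.cvtColor(im,cv2.COLOR_RGB2HSV)
    H=C[:,:,2]; ok=(d>0)
    col={"blue":(hsv[:,:,0]>105)&(hsv[:,:,0]<125)&(hsv[:,:,1]>180),"black":(hsv[:,:,2]<45),
     "cork":(hsv[:,:,0]<22)&(hsv[:,:,1]<150)&(hsv[:,:,1]>60)&(hsv[:,:,2]>140)}
    for k,m in col.items():
        m=m&ok&(abs(H-.084)<.005)
        P=onplane(n,np.argwhere(m)[:,::-1],.084)
        q=[P[:,0].min(),P[:,0].max(),P[:,1].min(),P[:,1].max()]
        hull=cv2.convexHull(P[:,:2].astype(np.float32)).reshape(-1,2)
        c,r=cv2.minEnclosingCircle(hull)
        print(n,k,len(P),np.round(q,3),np.round(c,4),round(r,4),circ(hull))
    # board
    m=ok&(abs(H-.08)<.004)&(hsv[:,:,0]<20)&(hsv[:,:,1]>80)&(C[:,:,0]<.75)&(C[:,:,0]>.3)
    P=onplane(n,np.argwhere(m)[:,::-1],.08)[:,:2].astype(np.float32)
    print(n,"board",cv2.minAreaRect(P))
    # mill head / tumbler by depth
    X=C.reshape(-1,3)[ok.ravel()]
    for nm,y,lo,hi in(("mill",(.08,.30),.194,.238),("tum",(-.25,-.07),.13,.164),("holder",(-.4,-.2),.13,.17)):
        s=X[(X[:,0]>.40)&(X[:,0]<.60)&(X[:,1]>y[0])&(X[:,1]<y[1])&(X[:,2]>lo)&(X[:,2]<hi)]
        if len(s)>10: print(n,nm,len(s),s.min(0).round(4),s.max(0).round(4),circ(s))
    s=X[(X[:,0]>.40)&(X[:,0]<.60)&(X[:,1]>.0)&(X[:,1]<.35)&(X[:,2]>.238)]
    if len(s): print("dome",s.mean(0),s.max(0))
E
```

```text
top blue 63 [0.469 0.552 0.012 0.096] [0.5107 0.0544] 0.043 (array([0.51058903, 0.05463715]), np.float64(0.0424231758018134))
top black 67 [ 0.325  0.59  -0.576  0.234] [ 0.4544 -0.1725] 0.4158 (array([ 0.49305666, -0.18626252]), np.float64(0.40294504185204844))
top cork 10053 [ 0.4    0.861 -0.271  0.467] [0.6124 0.1078] 0.415 (array([0.72902356, 0.04452563]), np.float64(0.3908941136859491))
top board ((0.5591455101966858, 0.22643110156059265), (1.0042990446090698, 0.20842207968235016), 77.35736846923828)
top mill 173 [0.5235 0.1743 0.1943] [0.5716 0.2243 0.238 ] (array([0.54785735, 0.19908995]), np.float64(0.024520956528251495))
top tum 525 [ 0.4315 -0.25    0.1302] [ 0.5413 -0.07    0.164 ] (array([ 0.48778379, -0.1659475 ]), np.float64(0.06694547606379177))
top holder 391 [ 0.4315 -0.2552  0.1302] [ 0.4986 -0.2003  0.1678] (array([ 0.46480166, -0.22087702]), np.float64(0.032241149374925525))
dome [0.54726343 0.19730588 0.24564523] [0.57142741 0.22370308 0.25252889]
side blue 628 [0.466 0.551 0.015 0.1  ] [0.5083 0.0574] 0.0429 (array([0.50836866, 0.05767339]), np.float64(0.042112
[... 174 characters left out ...]
0.835 -0.26   0.48 ] [0.6164 0.1202] 0.421 (array([0.74602734, 0.04893905]), np.float64(0.4130507069146186))
side board ((0.5428403615951538, -0.6691627502441406), (0.33155372738838196, 2.1347713470458984), 3.6661057472229004)
side mill 768 [0.5215 0.1778 0.1941] [0.5705 0.2257 0.238 ] (array([0.54613209, 0.20130178]), np.float64(0.02350442934947777))
side tum 1060 [ 0.4298 -0.25    0.13  ] [ 0.5413 -0.07    0.164 ] (array([ 0.49288077, -0.16182064]), np.float64(0.06748129204575272))
side holder 470 [ 0.4298 -0.2568  0.13  ] [ 0.4964 -0.2003  0.1653] (array([ 0.46323942, -0.22066923]), np.float64(0.03238297234051876))
dome [0.54141805 0.20505054 0.2446095 ] [0.56780424 0.22414706 0.25055017]
```

```bash
python3 - <<'E'
from h import *
def circ(P):
    A=np.c_[2*P[:,:2],np.ones(len(P))]; s=np.linalg.lstsq(A,(P[:,:2]**2).sum(1),rcond=None)[0]
    return s[:2].round(4),np.sqrt(s[2]+s[:2]@s[:2]).round(4)
g={"blue":(.51,.056),"black":(.545,.197),"cork":(.474,-.085)}
for n in("top","side"):
    z=np.load("pics/%s0.npz"%n); im,d=z["im"],z["d"]; hsv=cv2.cvtColor(im,cv2.COLOR_RGB2HSV); C=cloud(n,d); ok=d>0
    v,u=np.mgrid[0:400,0:640]; P=onplane(n,np.c_[u.ravel(),v.ravel()],.084).reshape(400,640,3)
    h,s,va=[hsv[:,:,i].astype(int) for i in range(3)]
    col={"blue":(h>105)&(h<125)&(s>180),"black":(va<50)&(s<90),"cork":(h<22)&(s<135)&(va>100)}
    for k,m in col.items():
        m=m&(np.hypot(P[:,:,0]-g[k][0],P[:,:,1]-g[k][1])<.07)
        nl,lab,st,ce=cv2.connectedComponentsWithStats(m.astype(np.uint8)); i=1+st[1:,4].argmax(); q=P[lab==i][:,:2]
        hull=cv2.convexHull(q.astype(np.float32)).reshape(-1,2); c,r=cv2.minEnclosingCircle(hull)
        print(n,k,len(q),np.round(c,4),round(r,4),circ(hull))
    t=ok&(h<20)&(s>150)&(C[:,:,2]>.10)&(np.hypot(C[:,:,0]-.474,C[:,:,1]+.085)<.06)
    X=C[t]; print(n,"tum",len(X),X.min(0).round(4),X.max(0).round(4),X.mean(0).round(4))
    hi=X[(X[:,2]>.13)]; 
    if len(hi)>10: print(circ(hi))
    rim=X[X[:,2]>.157]; 
    if len(rim)>5: print("rim",len(rim),circ(rim))
E
python3 -c "
import sys;sys.path.insert(0,'.')
import cv2
a=cv2.imread('pics/top0.png')[170:290,140:470];cv2.imwrite('pics/c1.png',cv2.resize(a,None,fx=2.4,fy=2.4,interpolation=2))
b=cv2.imread('pics/side0.png')[130:360,160:440];cv2.imwrite('pics/c2.png',cv2.resize(b,None,fx=2.4,fy=2.4,interpolation=2))"
```

```text
top blue 16 [0.4768 0.0719] 0.0175 (array([0.5039, 0.0587]), np.float64(0.0347))
top black 93 [0.5446 0.1982] 0.0422 (array([0.5478, 0.2001]), np.float64(0.0424))
top cork 636 [ 0.5026 -0.079 ] 0.0501 (array([ 0.5037, -0.0786]), np.float64(0.0431))
top tum 210 [ 0.4863 -0.1188  0.1001] [ 0.5318 -0.0616  0.1671] [ 0.5065 -0.0867  0.1543]
(array([ 0.5135, -0.0895]), np.float64(0.0266))
rim 141 (array([ 0.5135, -0.0899]), np.float64(0.0265))
side blue 621 [0.5083 0.0574] 0.0429 (array([0.5084, 0.0577]), np.float64(0.0421))
side black 1021 [0.5457 0.2028] 0.0431 (array([0.5456, 0.203 ]), np.float64(0.0426))
side cork 1793 [ 0.4739 -0.0849] 0.07 (array([ 0.4753, -0.0854]), np.float64(0.0688))
side tum 815 [ 0.483  -0.1164  0.1   ] [ 0.5315 -0.0579  0.1637] [ 0.5043 -0.0778  0.1363]
(array([ 0.5123, -0.0868]), np.float64(0.0269))
rim 133 (array([ 0.5124, -0.0872]), np.float64(0.0268))
```

View pics/c1.png

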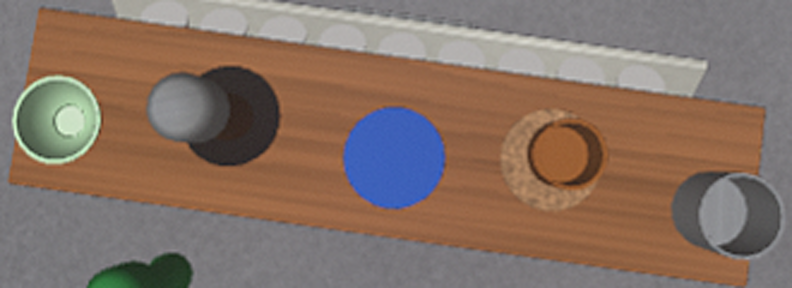

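```bash
python3 - <<'E'
from h import *
s=bot.read_state(); R=cv2.Rodrigues(np.array(s["tcp_rot"]))[0]; print(s["time"],s["tool_pos"],R.round(3),s["wrist_force"])
sc=lambda x,y:(140+(x+.5)/2.4-.5,170+(y+.5)/2.4-.5)
for k,p in dict(blue=(394,158),black=(231,116),cork=(552,160)).items(): print(k,onplane("top",[sc(*p)],.084).round(4))
# cork ellipse in side view: edge points not occluded, via hue boundary below tumbler
z=np.load("pics/side0.npz"); hsv=cv2.cvtColor(z["im"],cv2.COLOR_RGB2HSV).astype(int)
print(hsv[205,340:385:3].tolist())
v,u=np.mgrid[0:400,0:640]; P=onplane("side",np.c_[u.ravel(),v.ravel()],.084).reshape(400,640,3)
m=(hsv[:,:,0]<25)&(hsv[:,:,1]<125)&(hsv[:,:,1]>50)&(np.hypot(P[:,:,0]-.506,P[:,:,1]+.083)<.06)
q=P[m][:,:2]; h=cv2.convexHull(q.astype(np.float32)).reshape(-1,2); print(len(q),cv2.minEnclosingCircle(h),cv2.fitEllipse(h))
E
```

```text
0.1 [ 0.23428557 -0.63232161  0.23005563] [[ 0.938  0.347 -0.001]
 [ 0.347 -0.938  0.002]
 [ 0.    -0.002 -1.   ]] [0.13485467 0.24483557 0.42601699]
blue [[0.5102 0.0542 0.084 ]]
black [[0.5477 0.1984 0.084 ]]
cork [[ 0.5081 -0.0848  0.084 ]]
[[13, 127, 147], [15, 103, 173], [14, 98, 174], [15, 101, 172], [15, 100, 188], [15, 100, 189], [15, 98, 184], [14, 99, 182], [14, 100, 176], [14, 100, 176], [15, 101, 172], [15, 101, 181], [14, 101, 185], [13, 99, 178], [12, 128, 163]]
656 ((0.5046436190605164, -0.08149073272943497), 0.05862388759851456) ((0.5028305649757385, -0.07903434336185455), (0.10189557820558548, 0.11575897783041), 142.5348358154297)
```

View pics/c2.png

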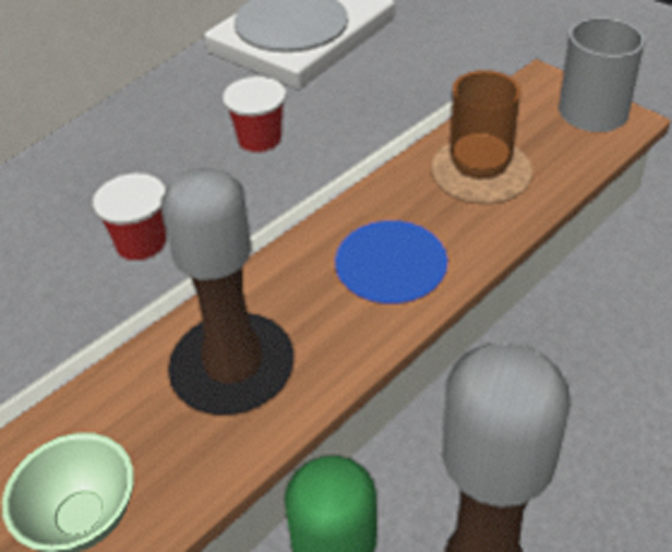

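Crop c2 confirms it: the mill is centred on the black mat (230,360), the blue mat at (390,260) is free, and the tumbler sits on cork at (482,165). Moving above the tumbler.

Emit:
jog_arm:
  motion:
    - {"dx": 0.8, "dy": 1.6}
    - {"dx": 1.6, "dy": 3.1}
    - {"dx": 1.6, "dy": 3.1}
    - {"dx": 1.6, "dy": 3.1}
    - {"dx": 1.6, "dy": 3.1}
    - {"dx": 1.6, "dy": 3.1}
    - {"dx": 1.6, "dy": 3.1}
    - {"dx": 1.6, "dy": 3.1}
    - {"dx": 1.6, "dy": 3.1}
    - {"dx": 1.6, "dy": 3.1}
    - {"dx": 1.6, "dy": 3.1}
    - {"dx": 1.6, "dy": 3.1}
  fingers: 8.54
  grip_force: 25

```text
validation failed for argument at $.mo...
```

Emit:
jog_arm:
  motion:
    - {"dx": 1.6, "dy": 3.1}
    - {"dx": 1.6, "dy": 3.1}
    - {"dx": 1.6, "dy": 3.1}
    - {"dx": 1.6, "dy": 3.1}
    - {"dx": 1.6, "dy": 3.1}
    - {"dx": 1.0, "dy": 2.0}
    - {"dx": 0.5, "dy": 1.2}
    - {}
    - {}

```text
validation failed for argument at $.mo...
```

Emit:
jog_arm:
  motion:
    - {"dx": 0.8, "dy": 1.6, "dz": 0, "turn": 0}
    - {"dx": 1.6, "dy": 3.1, "dz": 0, "turn": 0}
    - {"dx": 1.6, "dy": 3.1, "dz": 0, "turn": 0}
    - {"dx": 1.6, "dy": 3.1, "dz": 0, "turn": 0}
    - {"dx": 1.6, "dy": 3.1, "dz": 0, "turn": 0}
    - {"dx": 1.6, "dy": 3.1, "dz": 0, "turn": 0}
    - {"dx": 1.6, "dy": 3.1, "dz": 0, "turn": 0}
    - {"dx": 1.6, "dy": 3.1, "dz": 0, "turn": 0}
    - {"dx": 1.6, "dy": 3.1, "dz": 0, "turn": 0}
    - {"dx": 1.6, "dy": 3.1, "dz": 0, "turn": 0}
    - {"dx": 1.6, "dy": 3.1, "dz": 0, "turn": 0}
    - {"dx": 1.6, "dy": 3.1, "dz": 0, "turn": 0}
  fingers: 8.54
  grip_force: 25

```text
time: 1.1
tool_pos: [0.4186, -0.2741, 0.2309]
tcp_rot: [-3.092, -0.554, 0.001]
wrist_force: [0.1, -0.6, -0.5]
width: 0.997
```

Emit:
jog_arm:
  motion:
    - {"dx": 1.6, "dy": 3.2, "dz": 0, "turn": 0}
    - {"dx": 1.6, "dy": 3.2, "dz": 0, "turn": 0}
    - {"dx": 1.6, "dy": 3.2, "dz": 0, "turn": 0}
    - {"dx": 1.6, "dy": 3.2, "dz": 0, "turn": 0}
    - {"dx": 1.5, "dy": 2.9, "dz": 0, "turn": 0}
    - {"dx": 1.0, "dy": 2.0, "dz": 0, "turn": 0}
    - {"dx": 0.5, "dy": 1.0, "dz": 0, "turn": 0}
    - {"dx": 0, "dy": 0, "dz": 0, "turn": 0}
    - {"dx": 0, "dy": 0, "dz": 0, "turn": 0}
    - {"dx": 0, "dy": 0, "dz": 0, "turn": 0}

```text
time: 1.93
tool_pos: [0.5119, -0.09, 0.231]
tcp_rot: [3.092, 0.553, -0.002]
wrist_force: [-0.9, 0.3, -0.5]
width: 1.004
```

```bash
python3 - <<'E'
from h import *
s=bot.read_state(); print(s["tool_pos"],cv2.Rodrigues(np.array(s["tcp_rot"]))[0].round(3)[:,1:].T)
ims=[]
for n in("side","top"):
    im,d=viewer.read_camera(n); np.savez("pics/%s1.npz"%n,im=im,d=d)
    ims.append(im[100:320,270:500] if n=="side" else im[140:320,270:500])
    k,di,R,t=K(n); p=np.array(s["tool_pos"]); y=cv2.Rodrigues(np.array(s["tcp_rot"]))[0][:,1]
    print(n,cv2.projectPoints(np.array([p,p+.0427*y,p-.0427*y]),cv2.Rodrigues(R)[0],t,k,di)[0].reshape(-1,2).round(1).tolist())
cv2.imwrite("pics/c3.png",cv2.resize(np.vstack(ims),None,fx=1.5,fy=1.5)[:,:,::-1])
E
```

```text
[ 0.51186076 -0.08997905  0.23098061] [[ 0.347 -0.938  0.   ]
 [-0.001 -0.001 -1.   ]]
side [[365.3, 136.7], [368.8, 126.0], [361.6, 148.5]]
top [[384.0, 234.3], [407.1, 225.7], [360.9, 243.1]]
```

View pics/c3.png

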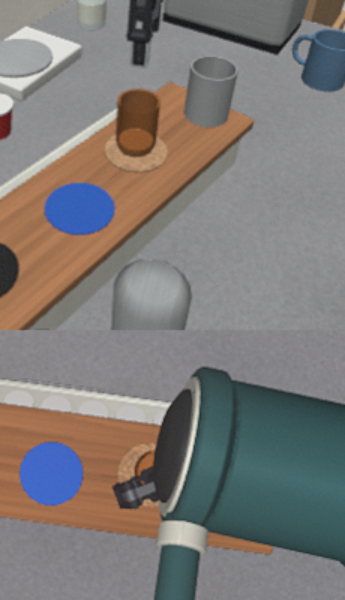

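The side view shows the open finger end at (361,140), close to where it projects. The hand is centred over the tumbler, so descend and grip.

Emit:
jog_arm:
  motion:
    - {"dx": 0.1, "dy": 0.1, "dz": -1.4, "turn": 0}
    - {"dx": 0, "dy": 0.1, "dz": -1.5, "turn": 0}
    - {"dx": 0, "dy": 0, "dz": -1.5, "turn": 0}
    - {"dx": 0, "dy": 0, "dz": -1.5, "turn": 0}
    - {"dx": 0, "dy": 0, "dz": -1.5, "turn": 0}
    - {"dx": 0, "dy": 0, "dz": -1.5, "turn": 0}
    - {"dx": 0, "dy": 0, "dz": -1.3, "turn": 0}
    - {"dx": 0, "dy": 0, "dz": -0.8, "turn": 0}
    - {"dx": 0, "dy": 0, "dz": -0.4, "turn": 0}
    - {"dx": 0, "dy": 0, "dz": 0, "turn": 0}
    - {"dx": 0, "dy": 0, "dz": 0, "turn": 0}

```text
time: 2.95
tool_pos: [0.5137, -0.0874, 0.1177]
tcp_rot: [3.092, 0.553, 0.001]
wrist_force: [0.6, 0.7, -0.9]
width: 0.999
```

Emit:
jog_arm:
  motion:
    - {"dx": 0, "dy": 0, "dz": 0, "turn": 0}
    - {"dx": 0, "dy": 0, "dz": 0, "turn": 0}
    - {"dx": 0, "dy": 0, "dz": 0, "turn": 0}
    - {"dx": 0, "dy": 0, "dz": 0, "turn": 0}
    - {"dx": 0, "dy": 0, "dz": 0, "turn": 0}
    - {"dx": 0, "dy": 0, "dz": 0, "turn": 0}
    - {"dx": 0, "dy": 0, "dz": 0, "turn": 0}
    - {"dx": 0, "dy": 0, "dz": 0, "turn": 0}
    - {"dx": 0, "dy": 0, "dz": 0, "turn": 0}
    - {"dx": 0, "dy": 0, "dz": 0, "turn": 0}
  fingers: 5.0
  grip_force: 25

```text
time: 3.78
tool_pos: [0.5144, -0.0873, 0.1185]
tcp_rot: [3.091, 0.554, 0.003]
wrist_force: [-0.5, -1.3, 6.6]
width: 0.685
```

Emit:
jog_arm:
  motion:
    - {"dx": 0, "dy": 0, "dz": 0.4, "turn": 0}
    - {"dx": 0, "dy": 0, "dz": 0.8, "turn": 0}
    - {"dx": 0, "dy": 0.2, "dz": 1.0, "turn": 0}
    - {"dx": 0, "dy": 0.6, "dz": 0.6, "turn": 0}
    - {"dx": 0, "dy": 1.2, "dz": 0.2, "turn": 0}
    - {"dx": -0.1, "dy": 1.6, "dz": 0, "turn": 0}
    - {"dx": -0.1, "dy": 1.8, "dz": 0, "turn": 0}
    - {"dx": -0.1, "dy": 1.8, "dz": 0, "turn": 0}
    - {"dx": -0.1, "dy": 1.8, "dz": 0, "turn": 0}
    - {"dx": -0.1, "dy": 1.8, "dz": 0, "turn": 0}
    - {"dx": 0, "dy": 1.6, "dz": 0, "turn": 0}
    - {"dx": 0, "dy": 1.0, "dz": 0, "turn": 0}

```text
time: 4.78
tool_pos: [0.5079, 0.0495, 0.1473]
tcp_rot: [-3.091, -0.556, 0.0]
wrist_force: [-0.0, -0.1, -1.5]
width: 0.682
```

Emit:
jog_arm:
  motion:
    - {"dx": 0, "dy": 0.6, "dz": 0, "turn": 0}
    - {"dx": 0, "dy": 0.3, "dz": 0, "turn": 0}
    - {"dx": 0, "dy": 0, "dz": 0, "turn": 0}
    - {"dx": 0, "dy": 0, "dz": 0, "turn": 0}
    - {"dx": 0, "dy": 0, "dz": 0, "turn": 0}

```text
time: 5.2
tool_pos: [0.5085, 0.0555, 0.1473]
tcp_rot: [3.092, 0.553, -0.0]
wrist_force: [0.0, 0.1, -2.1]
width: 0.678
```

```bash
cat >> h.py <<'E'
def circ(P):
    A=np.c_[2*P[:,:2],np.ones(len(P))]; s=np.linalg.lstsq(A,(P[:,:2]**2).sum(1),rcond=None)[0]
    return s[:2].round(4),np.sqrt(s[2]+s[:2]@s[:2]).round(4)
def tum(n,x,y,r=.05,tag=None):
    im,d=viewer.read_camera(n)
    if tag: cv2.imwrite("pics/%s.png"%tag,im[:,:,::-1])
    hsv=cv2.cvtColor(im,cv2.COLOR_RGB2HSV).astype(int); C=cloud(n,d)
    m=(d>0)&(hsv[:,:,0]<20)&(hsv[:,:,1]>150)&(C[:,:,2]>.10)&(np.hypot(C[:,:,0]-x,C[:,:,1]-y)<r)
    X=C[m]; zt=np.percentile(X[:,2],99) if len(X) else 0; rim=X[X[:,2]>zt-.006]
    print(n,"tum",len(X),"top",zt.round(4),"rim",len(rim),circ(rim)); return im,d,C
E
python3 - <<'E'
from h import *
s=bot.read_state(); p=s["tool_pos"]; print(p,s["width"],s["wrist_force"])
im,d,C=tum("side",p[0],p[1]); cv2.imwrite("pics/c4.png",cv2.resize(im[100:330,170:450],None,fx=2,fy=2)[:,:,::-1])
E
```

```text
[0.50852792 0.0554655  0.14725212] 0.6784716010453593 [ 0.04055173  0.10265051 -2.13018647]
side tum 623 top 0.1918 rim 92 (array([0.5043, 0.056 ]), np.float64(0.0251))
```

View pics/c4.png

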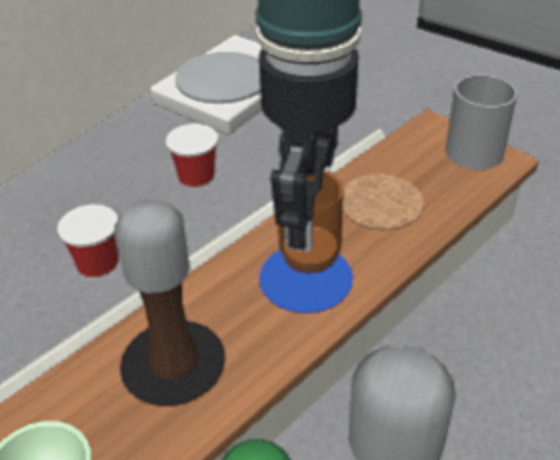

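The tumbler hangs upright over the blue mat (310,235 in the crop) and the cork mat is now clear. Lowering.

Emit:
jog_arm:
  motion:
    - {"dx": 0.1, "dy": 0, "dz": -0.4, "turn": 0}
    - {"dx": 0, "dy": 0, "dz": -0.6, "turn": 0}
    - {"dx": 0, "dy": 0, "dz": -0.6, "turn": 0}
    - {"dx": 0, "dy": 0, "dz": -0.5, "turn": 0}
    - {"dx": 0, "dy": 0, "dz": -0.3, "turn": 0}
    - {"dx": 0, "dy": 0, "dz": -0.2, "turn": 0}
    - {"dx": 0, "dy": 0, "dz": -0.1, "turn": 0}
    - {"dx": 0, "dy": 0, "dz": -0.1, "turn": 0}
    - {"dx": 0, "dy": 0, "dz": 0, "turn": 0}
    - {"dx": 0, "dy": 0, "dz": 0, "turn": 0}

```text
time: 6.08
tool_pos: [0.5097, 0.0561, 0.1195]
tcp_rot: [3.092, 0.554, 0.001]
wrist_force: [-0.1, -0.5, -1.9]
width: 0.685
```

Emit:
jog_arm:
  motion:
    - {"dx": 0, "dy": 0, "dz": -0.1, "turn": 0}
    - {"dx": 0, "dy": 0, "dz": 0, "turn": 0}
    - {"dx": 0, "dy": 0, "dz": -0.05, "turn": 0}
    - {"dx": 0, "dy": 0, "dz": 0, "turn": 0}
    - {"dx": 0, "dy": 0, "dz": 0, "turn": 0}

```text
time: 6.5
tool_pos: [0.51, 0.0561, 0.1185]
tcp_rot: [3.092, 0.554, 0.002]
wrist_force: [-1.4, -0.3, 3.1]
width: 0.68
```

Contact (+3 N): open, hold, then raise.

Emit:
jog_arm:
  motion:
    - {"dx": 0, "dy": 0, "dz": 0, "turn": 0}
    - {"dx": 0, "dy": 0, "dz": 0, "turn": 0}
    - {"dx": 0, "dy": 0, "dz": 0, "turn": 0}
    - {"dx": 0, "dy": 0, "dz": 0, "turn": 0}
    - {"dx": 0, "dy": 0, "dz": 0, "turn": 0}
    - {"dx": 0, "dy": 0, "dz": 0, "turn": 0}
    - {"dx": 0, "dy": 0, "dz": 0, "turn": 0}
  fingers: 8.54

```text
time: 7.08
tool_pos: [0.5095, 0.056, 0.1177]
tcp_rot: [-3.092, -0.554, 0.0]
wrist_force: [-0.9, -0.4, 0.7]
width: 0.996
```

Emit:
jog_arm:
  motion:
    - {"dx": 0, "dy": 0, "dz": 0.6, "turn": 0}
    - {"dx": 0, "dy": 0, "dz": 1.5, "turn": 0}
    - {"dx": 0, "dy": 0, "dz": 2.0, "turn": 0}
    - {"dx": 0, "dy": 0, "dz": 2.0, "turn": 0}
    - {"dx": 0, "dy": 0, "dz": 2.0, "turn": 0}
    - {"dx": 0, "dy": 0, "dz": 2.0, "turn": 0}
    - {"dx": 0, "dy": 0, "dz": 2.0, "turn": 0}
    - {"dx": 0, "dy": 0, "dz": 2.0, "turn": 0}
    - {"dx": 0, "dy": 0, "dz": 1.4, "turn": 0}
    - {"dx": 0, "dy": 0, "dz": 0.5, "turn": 0}
    - {"dx": 0, "dy": 0, "dz": 0, "turn": 0}

```text
time: 8.0
tool_pos: [0.5105, 0.0561, 0.2799]
tcp_rot: [3.092, 0.554, 0.006]
wrist_force: [0.4, -0.5, -0.5]
width: 1.006
```

```bash
python3 - <<'E'
from h import *
s=bot.read_state(); print(s["tool_pos"],s["width"])
for n,(gx,gy) in(("side",(.506,-.083)),("top",(.506,-.083))):
    im,d,C=tum(n,.51,.056,tag=n+"2"); ok=d>0
    hsv=cv2.cvtColor(im,cv2.COLOR_RGB2HSV).astype(int)
    v,u=np.mgrid[0:400,0:640]; P=onplane(n,np.c_[u.ravel(),v.ravel()],.084).reshape(400,640,3)
    m=(hsv[:,:,0]<25)&(hsv[:,:,1]<118)&(hsv[:,:,2]>130)&(np.hypot(P[:,:,0]-gx,P[:,:,1]-gy)<.06)
    q=P[m][:,:2]; print("cork",len(q),np.median(q,0),q.mean(0),np.percentile(q,[1,99],axis=0))
    m=ok&(C[:,:,2]>.197)&(C[:,:,2]<.236)&(np.hypot(C[:,:,0]-.547,C[:,:,1]-.2)<.035)
    print("mill",m.sum(),circ(C[m]) if m.sum()>20 else 0)
E
```

```text
[0.51054759 0.05609873 0.27991643] 1.005854693250358
side tum 1166 top 0.1628 rim 220 (array([0.5076, 0.0561]), np.float64(0.0266))
cork 939 [ 0.50521458 -0.07865265] [ 0.50545948 -0.07903491] [[ 0.46387569 -0.12322628]
 [ 0.54870485 -0.03683309]]
mill 642 (array([0.5463, 0.2012]), np.float64(0.0237))Traceback (most recent call last):
  File "<stdin>", line 4, in <module>
  File "h.py", line 23, in tum
    print(n,"tum",len(X),"top",zt.round(4),"rim",len(rim),circ(rim)); return im,d,C
                               ^^^^^^^^
AttributeError: 'int' object has no attribute 'round'
```

The tumbler is upright on blue, within about 2 mm of the centre. Now to the mill.

Emit:
jog_arm:
  motion:
    - {"dx": 0.2, "dy": 0.7, "dz": 0, "turn": 0}
    - {"dx": 0.4, "dy": 1.5, "dz": 0, "turn": 0}
    - {"dx": 0.5, "dy": 2.1, "dz": 0, "turn": 0}
    - {"dx": 0.6, "dy": 2.3, "dz": 0, "turn": 0}
    - {"dx": 0.6, "dy": 2.3, "dz": 0, "turn": 0}
    - {"dx": 0.6, "dy": 2.3, "dz": 0, "turn": 0}
    - {"dx": 0.4, "dy": 1.7, "dz": 0, "turn": 0}
    - {"dx": 0.3, "dy": 1.0, "dz": 0, "turn": 0}
    - {"dx": 0.1, "dy": 0.5, "dz": 0, "turn": 0}
    - {"dx": 0, "dy": 0, "dz": 0, "turn": 0}
    - {"dx": 0, "dy": 0, "dz": 0, "turn": 0}
    - {"dx": 0, "dy": 0, "dz": 0, "turn": 0}

```text
time: 9.1
tool_pos: [0.5463, 0.1992, 0.2775]
tcp_rot: [3.092, 0.553, -0.001]
wrist_force: [0.4, -0.1, -0.1]
width: 1.005
```

```bash
python3 - <<'E'
from h import *
s=bot.read_state(); print(s["tool_pos"],s["width"])
im,d=viewer.read_camera("side"); cv2.imwrite("pics/c5.png",cv2.resize(im[110:330,160:400],None,fx=2.2,fy=2.2)[:,:,::-1])
E
```

```text
[0.54626229 0.19920982 0.27751604] 1.0048745567378987
```

View pics/c5.png

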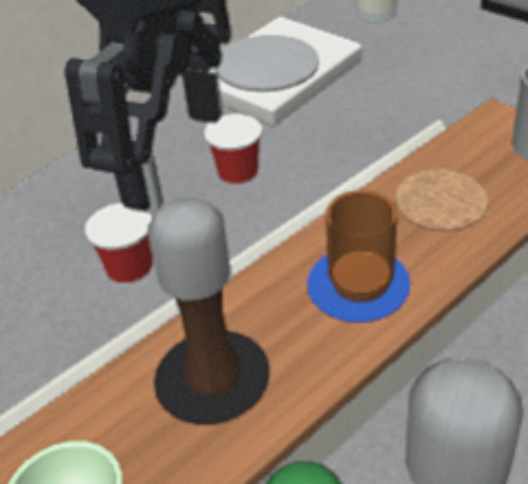

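The side view shows the mill upright between and below the open fingers (135,195 and 205,110), and the tumbler standing on blue. Descending to the head.

Emit:
jog_arm:
  motion:
    - {"dx": 0.1, "dy": 0.1, "dz": -0.3, "turn": 0}
    - {"dx": 0.1, "dy": 0, "dz": -0.7, "turn": 0}
    - {"dx": 0, "dy": 0, "dz": -1.1, "turn": 0}
    - {"dx": 0, "dy": 0, "dz": -1.2, "turn": 0}
    - {"dx": 0, "dy": 0, "dz": -1.2, "turn": 0}
    - {"dx": 0, "dy": 0, "dz": -1.2, "turn": 0}
    - {"dx": 0, "dy": 0, "dz": -1.2, "turn": 0}
    - {"dx": 0, "dy": 0, "dz": -0.9, "turn": 0}
    - {"dx": 0, "dy": 0, "dz": -0.5, "turn": 0}
    - {"dx": 0, "dy": 0, "dz": -0.2, "turn": 0}
    - {"dx": 0, "dy": 0, "dz": 0, "turn": 0}
    - {"dx": 0, "dy": 0, "dz": 0, "turn": 0}

```text
time: 10.15
tool_pos: [0.5489, 0.2012, 0.1933]
tcp_rot: [-3.092, -0.554, -0.001]
wrist_force: [0.2, -0.3, 0.4]
width: 0.997
```

```bash
python3 - <<'E'
from h import *
s=bot.read_state(); print(s["tool_pos"],s["wrist_force"])
im,d=viewer.read_camera("side"); cv2.imwrite("pics/c6.png",cv2.resize(im[150:310,200:300],None,fx=4,fy=4,interpolation=2)[:600,:,::-1])
p=np.array(s["tool_pos"]); y=cv2.Rodrigues(np.array(s["tcp_rot"]))[0][:,1]
k,di,R,t=K("side"); print(((cv2.projectPoints(np.array([p+[0,0,.01],p+.0427*y+[0,0,.013],p-.0427*y+[0,0,.013]]),cv2.Rodrigues(R)[0],t,k,di)[0].reshape(-1,2)-[200,150])*4).round())
E
```

```text
[0.54889205 0.20118774 0.19326622] [ 0.20850229 -0.28679714  0.37935239]
[[183. 314.]
 [225. 235.]
 [134. 391.]]
```

View pics/c6.png

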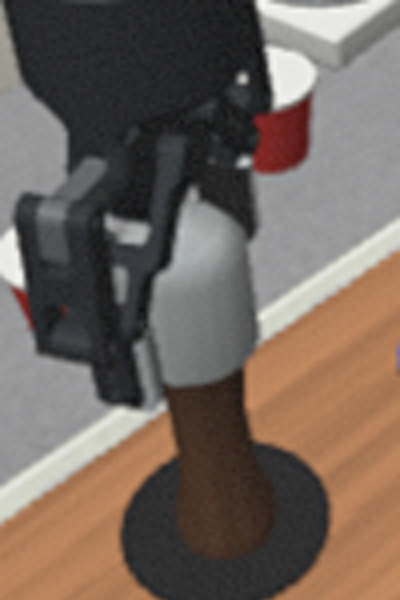

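The near pad tip at (158,405) sits where a centred grasp on the head would put it, and the mill is upright. Closing.

Emit:
jog_arm:
  motion:
    - {"dx": 0, "dy": 0, "dz": 0, "turn": 0}
    - {"dx": 0, "dy": 0, "dz": 0, "turn": 0}
    - {"dx": 0, "dy": 0, "dz": 0, "turn": 0}
    - {"dx": 0, "dy": 0, "dz": 0, "turn": 0}
    - {"dx": 0, "dy": 0, "dz": 0, "turn": 0}
    - {"dx": 0, "dy": 0, "dz": 0, "turn": 0}
    - {"dx": 0, "dy": 0, "dz": 0, "turn": 0}
    - {"dx": 0, "dy": 0, "dz": 0, "turn": 0}
    - {"dx": 0, "dy": 0, "dz": 0, "turn": 0}
    - {"dx": 0, "dy": 0, "dz": 0, "turn": 0}
  fingers: 4.2
  grip_force: 45

```text
time: 11.03
tool_pos: [0.5491, 0.2012, 0.1936]
tcp_rot: [-3.092, -0.554, -0.002]
wrist_force: [0.1, 1.6, 5.6]
width: 0.573
```

Emit:
jog_arm:
  motion:
    - {"dx": 0, "dy": 0, "dz": 0.2, "turn": 0}
    - {"dx": 0, "dy": 0, "dz": 0.5, "turn": 0}
    - {"dx": 0, "dy": 0, "dz": 0.8, "turn": 0}
    - {"dx": 0, "dy": 0, "dz": 1.1, "turn": 0}
    - {"dx": 0, "dy": 0, "dz": 1.4, "turn": 0}
    - {"dx": 0, "dy": 0, "dz": 1.5, "turn": 0}
    - {"dx": 0, "dy": 0, "dz": 1.5, "turn": 0}
    - {"dx": 0, "dy": 0, "dz": 1.4, "turn": 0}
    - {"dx": 0, "dy": 0, "dz": 1.2, "turn": 0}
    - {"dx": 0, "dy": 0, "dz": 0.8, "turn": 0}
    - {"dx": 0, "dy": 0, "dz": 0.5, "turn": 0}
    - {"dx": 0, "dy": 0, "dz": 0.3, "turn": 0}

```text
time: 12.03
tool_pos: [0.5486, 0.2011, 0.3056]
tcp_rot: [-3.092, -0.554, -0.001]
wrist_force: [-0.9, 0.3, -4.5]
width: 0.575
```

Emit:
jog_arm:
  motion:
    - {"dx": -0.05, "dy": -0.4, "dz": 0, "turn": 0}
    - {"dx": -0.1, "dy": -0.8, "dz": 0, "turn": 0}
    - {"dx": -0.2, "dy": -1.3, "dz": 0, "turn": 0}
    - {"dx": -0.25, "dy": -1.8, "dz": 0, "turn": 0}
    - {"dx": -0.3, "dy": -2.2, "dz": 0, "turn": 0}
    - {"dx": -0.35, "dy": -2.5, "dz": 0, "turn": 0}
    - {"dx": -0.35, "dy": -2.5, "dz": 0, "turn": 0}
    - {"dx": -0.35, "dy": -2.5, "dz": 0, "turn": 0}
    - {"dx": -0.35, "dy": -2.5, "dz": 0, "turn": 0}
    - {"dx": -0.35, "dy": -2.5, "dz": 0, "turn": 0}
    - {"dx": -0.3, "dy": -2.2, "dz": 0, "turn": 0}
    - {"dx": -0.3, "dy": -1.9, "dz": 0, "turn": 0}

```text
time: 13.03
tool_pos: [0.5145, -0.0326, 0.3039]
tcp_rot: [3.092, 0.552, -0.003]
wrist_force: [0.1, -0.4, -2.6]
width: 0.57
```

Emit:
jog_arm:
  motion:
    - {"dx": -0.25, "dy": -1.7, "dz": 0, "turn": 0}
    - {"dx": -0.2, "dy": -1.3, "dz": 0, "turn": 0}
    - {"dx": -0.15, "dy": -1.0, "dz": 0, "turn": 0}
    - {"dx": -0.1, "dy": -0.6, "dz": 0, "turn": 0}
    - {"dx": -0.1, "dy": -0.4, "dz": 0, "turn": 0}
    - {"dx": 0, "dy": -0.15, "dz": 0, "turn": 0}
    - {"dx": 0, "dy": 0, "dz": 0, "turn": 0}
    - {"dx": 0, "dy": 0, "dz": 0, "turn": 0}
    - {"dx": 0, "dy": 0, "dz": 0, "turn": 0}
    - {"dx": 0, "dy": 0, "dz": 0, "turn": 0}

```text
time: 13.87
tool_pos: [0.5081, -0.0809, 0.3048]
tcp_rot: [-3.092, -0.556, -0.0]
wrist_force: [0.4, 0.2, -3.8]
width: 0.576
```

```bash
python3 - <<'E'
from h import *
s=bot.read_state(); p=s["tool_pos"]; print(p,s["width"],s["wrist_force"])
im,d,C=tum("side",.509,.056); cv2.imwrite("pics/c7.png",cv2.resize(im[60:270,260:440],None,fx=2.8,fy=2.8)[:,:,::-1])
E
```

```text
[ 0.50812813 -0.08089671  0.30480493] 0.5760068584777923 [ 0.38698101  0.20842681 -3.84869438]
side tum 1184 top 0.1628 rim 223 (array([0.5076, 0.0562]), np.float64(0.0266))
```

View pics/c7.png

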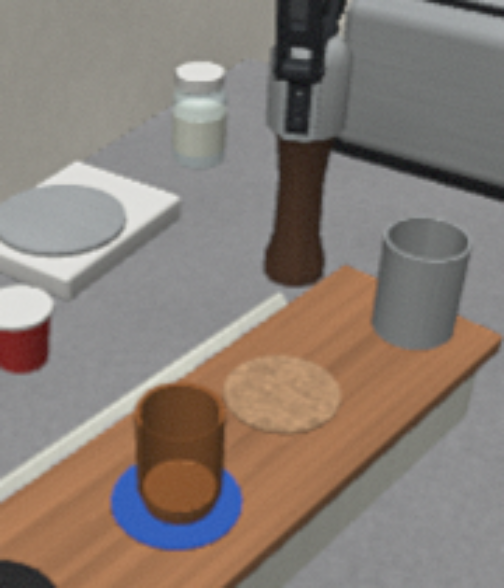

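The mill hangs upright above cork (mat at 283,393, foot at 295,265), and the tumbler is unmoved on blue. Lowering.

Emit:
jog_arm:
  motion:
    - {"dx": 0, "dy": 0, "dz": -0.3, "turn": 0}
    - {"dx": 0, "dy": 0, "dz": -0.7, "turn": 0}
    - {"dx": 0, "dy": 0, "dz": -1.1, "turn": 0}
    - {"dx": 0, "dy": 0, "dz": -1.4, "turn": 0}
    - {"dx": 0, "dy": 0, "dz": -1.5, "turn": 0}
    - {"dx": 0, "dy": 0, "dz": -1.5, "turn": 0}
    - {"dx": 0, "dy": 0, "dz": -1.4, "turn": 0}
    - {"dx": 0, "dy": 0, "dz": -1.2, "turn": 0}
    - {"dx": 0, "dy": 0, "dz": -0.8, "turn": 0}
    - {"dx": 0, "dy": 0, "dz": -0.5, "turn": 0}
    - {"dx": 0, "dy": 0, "dz": -0.3, "turn": 0}
    - {"dx": 0, "dy": 0, "dz": -0.1, "turn": 0}

```text
time: 14.92
tool_pos: [0.508, -0.0815, 0.1965]
tcp_rot: [-3.092, -0.554, 0.0]
wrist_force: [-0.2, 0.2, -3.7]
width: 0.574
```

Emit:
jog_arm:
  motion:
    - {"dx": 0, "dy": 0, "dz": -0.05, "turn": 0}
    - {"dx": 0, "dy": 0, "dz": 0, "turn": 0}
    - {"dx": 0, "dy": 0, "dz": -0.05, "turn": 0}
    - {"dx": 0, "dy": 0, "dz": 0, "turn": 0}
    - {"dx": 0, "dy": 0, "dz": 0, "turn": 0}
    - {"dx": 0, "dy": 0, "dz": 0, "turn": 0}

```text
time: 15.42
tool_pos: [0.5082, -0.0815, 0.1961]
tcp_rot: [3.092, 0.554, 0.001]
wrist_force: [0.6, -0.4, -3.2]
width: 0.579
```

Emit:
jog_arm:
  motion:
    - {"dx": 0, "dy": 0, "dz": -0.1, "turn": 0}
    - {"dx": 0, "dy": 0, "dz": 0, "turn": 0}
    - {"dx": 0, "dy": 0, "dz": -0.05, "turn": 0}
    - {"dx": 0, "dy": 0, "dz": 0, "turn": 0}
    - {"dx": 0, "dy": 0, "dz": 0, "turn": 0}
    - {"dx": 0, "dy": 0, "dz": 0, "turn": 0}

```text
time: 15.92
tool_pos: [0.508, -0.0814, 0.1942]
tcp_rot: [-3.092, -0.554, 0.0]
wrist_force: [-0.8, -0.7, -3.4]
width: 0.575
```

Emit:
jog_arm:
  motion:
    - {"dx": 0, "dy": 0, "dz": -0.06, "turn": 0}
    - {"dx": 0, "dy": 0, "dz": 0, "turn": 0}
    - {"dx": 0, "dy": 0, "dz": -0.05, "turn": 0}
    - {"dx": 0, "dy": 0, "dz": 0, "turn": 0}
    - {"dx": 0, "dy": 0, "dz": 0, "turn": 0}
    - {"dx": 0, "dy": 0, "dz": 0, "turn": 0}

```text
time: 16.42
tool_pos: [0.5082, -0.0814, 0.1937]
tcp_rot: [3.092, 0.554, 0.001]
wrist_force: [-1.1, 1.0, 1.0]
width: 0.577
```

Contact. Release, hold, then raise.

Emit:
jog_arm:
  motion:
    - {"dx": 0, "dy": 0, "dz": 0, "turn": 0}
    - {"dx": 0, "dy": 0, "dz": 0, "turn": 0}
    - {"dx": 0, "dy": 0, "dz": 0, "turn": 0}
    - {"dx": 0, "dy": 0, "dz": 0, "turn": 0}
    - {"dx": 0, "dy": 0, "dz": 0, "turn": 0}
    - {"dx": 0, "dy": 0, "dz": 0, "turn": 0}
    - {"dx": 0, "dy": 0, "dz": 0, "turn": 0}
    - {"dx": 0, "dy": 0, "dz": 0, "turn": 0}
  fingers: 8.54

```text
time: 17.08
tool_pos: [0.508, -0.0815, 0.1931]
tcp_rot: [3.092, 0.554, 0.0]
wrist_force: [-0.5, 0.5, 0.6]
width: 0.997
```

Emit:
jog_arm:
  motion:
    - {"dx": 0, "dy": 0, "dz": 0.3, "turn": 0}
    - {"dx": 0, "dy": 0, "dz": 0.8, "turn": 0}
    - {"dx": 0, "dy": 0, "dz": 1.2, "turn": 0}
    - {"dx": 0, "dy": 0, "dz": 1.4, "turn": 0}
    - {"dx": 0, "dy": 0, "dz": 1.4, "turn": 0}
    - {"dx": 0, "dy": 0, "dz": 1.4, "turn": 0}
    - {"dx": 0, "dy": 0, "dz": 1.2, "turn": 0}
    - {"dx": 0, "dy": 0, "dz": 0.8, "turn": 0}
    - {"dx": 0, "dy": 0, "dz": 0.4, "turn": 0}
    - {"dx": 0, "dy": 0, "dz": 0, "turn": 0}

```text
time: 17.92
tool_pos: [0.5086, -0.0816, 0.2837]
tcp_rot: [3.091, 0.554, 0.004]
wrist_force: [-0.1, 0.5, 0.3]
width: 1.001
```

```bash
python3 - <<'E'
from h import *
s=bot.read_state(); p=s["tool_pos"]; print(p,s["width"],s["wrist_force"])
im,d,C=tum("side",.509,.056)
for lo,hi in((.197,.215),(.215,.236)):
    m=(d>0)&(C[:,:,2]>lo)&(C[:,:,2]<hi)&(np.hypot(C[:,:,0]-.508,C[:,:,1]+.081)<.035); print("mill",circ(C[m]))
E
```

```text
[ 0.50864645 -0.08157832  0.28372585] 1.0011387760915742 [-0.13541589  0.46400447  0.2630949 ]
side tum 1165 top 0.1629 rim 220 (array([0.5076, 0.0563]), np.float64(0.0266))
mill (array([ 0.5067, -0.081 ]), np.float64(0.0241))
mill (array([ 0.5069, -0.0815]), np.float64(0.0244))
```

The mill is upright on cork. Back to the tumbler.

Emit:
jog_arm:
  motion:
    - {"dx": 0, "dy": 0.7, "dz": 0, "turn": 0}
    - {"dx": 0, "dy": 1.5, "dz": 0, "turn": 0}
    - {"dx": 0, "dy": 2.2, "dz": 0, "turn": 0}
    - {"dx": 0, "dy": 2.5, "dz": 0, "turn": 0}
    - {"dx": 0, "dy": 2.3, "dz": 0, "turn": 0}
    - {"dx": 0.1, "dy": 2.0, "dz": 0, "turn": 0}
    - {"dx": 0, "dy": 1.4, "dz": -0.5, "turn": 0}
    - {"dx": 0, "dy": 0.8, "dz": -1.0, "turn": 0}
    - {"dx": 0, "dy": 0.4, "dz": -1.5, "turn": 0}
    - {"dx": 0, "dy": 0, "dz": -1.5, "turn": 0}
    - {"dx": 0, "dy": 0, "dz": -0.5, "turn": 0}
    - {"dx": 0, "dy": 0, "dz": 0, "turn": 0}

```text
time: 18.97
tool_pos: [0.507, 0.0564, 0.229]
tcp_rot: [-3.092, -0.554, 0.009]
wrist_force: [-0.1, -0.3, -0.9]
width: 1.004
```

Emit:
jog_arm:
  motion:
    - {"dx": 0, "dy": 0, "dz": 0, "turn": 0}
    - {"dx": 0, "dy": 0, "dz": 0, "turn": 0}

```text
time: 19.13
tool_pos: [0.5094, 0.0563, 0.2327]
tcp_rot: [3.092, 0.554, 0.001]
wrist_force: [0.2, 0.1, -0.1]
width: 0.999
```

Lower 11.4 cm and grip.

Emit:
jog_arm:
  motion:
    - {"dx": 0, "dy": 0, "dz": -0.5, "turn": 0}
    - {"dx": 0, "dy": 0, "dz": -1.1, "turn": 0}
    - {"dx": 0, "dy": 0, "dz": -1.6, "turn": 0}
    - {"dx": 0, "dy": 0, "dz": -1.8, "turn": 0}
    - {"dx": 0, "dy": 0, "dz": -1.8, "turn": 0}
    - {"dx": 0, "dy": 0, "dz": -1.7, "turn": 0}
    - {"dx": 0, "dy": 0, "dz": -1.4, "turn": 0}
    - {"dx": 0, "dy": 0, "dz": -0.9, "turn": 0}
    - {"dx": 0, "dy": 0, "dz": -0.6, "turn": 0}
    - {"dx": 0, "dy": 0, "dz": 0, "turn": 0}
    - {"dx": 0, "dy": 0, "dz": 0, "turn": 0}
    - {"dx": 0, "dy": 0, "dz": 0, "turn": 0}

```text
time: 20.13
tool_pos: [0.5098, 0.0566, 0.1191]
tcp_rot: [3.092, 0.554, 0.003]
wrist_force: [-0.0, 0.8, -0.4]
width: 0.999
```

Emit:
jog_arm:
  motion:
    - {"dx": 0, "dy": 0, "dz": 0, "turn": 0}
    - {"dx": 0, "dy": 0, "dz": 0, "turn": 0}
    - {"dx": 0, "dy": 0, "dz": 0, "turn": 0}
    - {"dx": 0, "dy": 0, "dz": 0, "turn": 0}
    - {"dx": 0, "dy": 0, "dz": 0, "turn": 0}
    - {"dx": 0, "dy": 0, "dz": 0, "turn": 0}
    - {"dx": 0, "dy": 0, "dz": 0, "turn": 0}
    - {"dx": 0, "dy": 0, "dz": 0, "turn": 0}
    - {"dx": 0, "dy": 0, "dz": 0, "turn": 0}
    - {"dx": 0, "dy": 0, "dz": 0, "turn": 0}
  fingers: 5.0
  grip_force: 25

```text
time: 20.97
tool_pos: [0.5099, 0.0565, 0.1193]
tcp_rot: [3.092, 0.554, 0.003]
wrist_force: [-0.0, -1.1, 6.6]
width: 0.682
```

Emit:
jog_arm:
  motion:
    - {"dx": 0, "dy": 0, "dz": 0.4, "turn": 0}
    - {"dx": 0, "dy": 0, "dz": 0.8, "turn": 0}
    - {"dx": 0, "dy": 0.2, "dz": 1.0, "turn": 0}
    - {"dx": 0.1, "dy": 0.6, "dz": 0.6, "turn": 0}
    - {"dx": 0.3, "dy": 1.2, "dz": 0.2, "turn": 0}
    - {"dx": 0.4, "dy": 1.6, "dz": 0, "turn": 0}
    - {"dx": 0.5, "dy": 1.8, "dz": 0, "turn": 0}
    - {"dx": 0.5, "dy": 1.8, "dz": 0, "turn": 0}
    - {"dx": 0.5, "dy": 1.8, "dz": 0, "turn": 0}
    - {"dx": 0.5, "dy": 1.8, "dz": 0, "turn": 0}
    - {"dx": 0.4, "dy": 1.6, "dz": 0, "turn": 0}
    - {"dx": 0.3, "dy": 1.1, "dz": 0, "turn": 0}

```text
time: 21.97
tool_pos: [0.5442, 0.1943, 0.1482]
tcp_rot: [-3.091, -0.556, -0.001]
wrist_force: [0.4, 0.5, -1.6]
width: 0.679
```

Emit:
jog_arm:
  motion:
    - {"dx": 0.2, "dy": 0.6, "dz": 0, "turn": 0}
    - {"dx": 0.1, "dy": 0.3, "dz": 0, "turn": 0}
    - {"dx": 0, "dy": 0.1, "dz": 0, "turn": 0}
    - {"dx": 0, "dy": 0, "dz": 0, "turn": 0}
    - {"dx": 0, "dy": 0, "dz": 0, "turn": 0}
    - {"dx": 0, "dy": 0, "dz": 0, "turn": 0}

```text
time: 22.47
tool_pos: [0.5468, 0.2008, 0.1481]
tcp_rot: [3.092, 0.553, -0.0]
wrist_force: [0.2, 0.5, -2.6]
width: 0.681
```

```bash
python3 - <<'E'
from h import *
s=bot.read_state(); p=s["tool_pos"]; print(p,s["width"],s["wrist_force"])
im,d,C=tum("side",p[0],p[1]); cv2.imwrite("pics/c8.png",cv2.resize(im[120:330,160:400],None,fx=2.4,fy=2.4)[:,:,::-1])
hsv=cv2.cvtColor(im,cv2.COLOR_RGB2HSV).astype(int)
v,u=np.mgrid[0:400,0:640]; P=onplane("side",np.c_[u.ravel(),v.ravel()],.084).reshape(400,640,3)
m=(hsv[:,:,2]<50)&(hsv[:,:,1]<90)&(np.hypot(P[:,:,0]-.546,P[:,:,1]-.2)<.055)
q=P[m][:,:2]; print(len(q),np.percentile(q,[1,99],axis=0).round(4))
E
```

```text
[0.54681532 0.20084084 0.14814811] 0.6807833234055396 [ 0.23457533  0.46738298 -2.60947627]
side tum 1012 top 0.1921 rim 163 (array([0.5441, 0.2015]), np.float64(0.0268))
830 [[0.5048 0.1639]
 [0.5977 0.2436]]
```

View pics/c8.png

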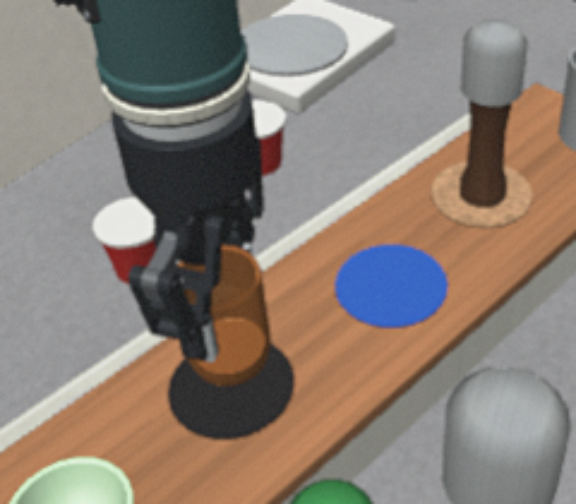

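The mill stands centred on cork (485,190), and the tumbler is upright over the black mat (230,385), about 2 mm off. Nudge and lower.

Emit:
jog_arm:
  motion:
    - {"dx": 0.1, "dy": 0.1, "dz": -0.4, "turn": 0}
    - {"dx": 0, "dy": 0, "dz": -0.6, "turn": 0}
    - {"dx": 0, "dy": 0, "dz": -0.6, "turn": 0}
    - {"dx": 0, "dy": 0, "dz": -0.5, "turn": 0}
    - {"dx": 0, "dy": 0, "dz": -0.3, "turn": 0}
    - {"dx": 0, "dy": 0, "dz": -0.2, "turn": 0}
    - {"dx": 0, "dy": 0, "dz": -0.1, "turn": 0}
    - {"dx": 0, "dy": 0, "dz": -0.1, "turn": 0}
    - {"dx": 0, "dy": 0, "dz": -0.05, "turn": 0}
    - {"dx": 0, "dy": 0, "dz": 0, "turn": 0}
    - {"dx": 0, "dy": 0, "dz": 0, "turn": 0}

```text
time: 23.43
tool_pos: [0.5482, 0.2026, 0.1199]
tcp_rot: [-3.092, -0.554, -0.001]
wrist_force: [-0.2, -0.0, -2.1]
width: 0.681
```

Emit:
jog_arm:
  motion:
    - {"dx": 0, "dy": 0, "dz": -0.07, "turn": 0}
    - {"dx": 0, "dy": 0, "dz": 0, "turn": 0}
    - {"dx": 0, "dy": 0, "dz": -0.05, "turn": 0}
    - {"dx": 0, "dy": 0, "dz": 0, "turn": 0}
    - {"dx": 0, "dy": 0, "dz": 0, "turn": 0}

```text
time: 23.85
tool_pos: [0.5484, 0.2027, 0.1193]
tcp_rot: [-3.092, -0.554, -0.002]
wrist_force: [-0.8, -0.6, 3.5]
width: 0.684
```

Contact. Release and raise.

Emit:
jog_arm:
  motion:
    - {"dx": 0, "dy": 0, "dz": 0, "turn": 0}
    - {"dx": 0, "dy": 0, "dz": 0, "turn": 0}
    - {"dx": 0, "dy": 0, "dz": 0, "turn": 0}
    - {"dx": 0, "dy": 0, "dz": 0, "turn": 0}
    - {"dx": 0, "dy": 0, "dz": 0, "turn": 0}
    - {"dx": 0, "dy": 0, "dz": 0, "turn": 0}
    - {"dx": 0, "dy": 0, "dz": 0, "turn": 0}
  fingers: 8.54

```text
time: 24.43
tool_pos: [0.548, 0.2025, 0.1184]
tcp_rot: [-3.092, -0.554, 0.0]
wrist_force: [0.1, -0.2, 0.4]
width: 0.995
```

Emit:
jog_arm:
  motion:
    - {"dx": 0, "dy": 0, "dz": 0.6, "turn": 0}
    - {"dx": 0, "dy": 0, "dz": 1.5, "turn": 0}
    - {"dx": 0, "dy": 0, "dz": 2.0, "turn": 0}
    - {"dx": 0, "dy": 0, "dz": 2.0, "turn": 0}
    - {"dx": 0, "dy": 0, "dz": 2.0, "turn": 0}
    - {"dx": 0, "dy": 0, "dz": 2.0, "turn": 0}
    - {"dx": 0, "dy": 0, "dz": 2.0, "turn": 0}
    - {"dx": 0, "dy": 0, "dz": 1.4, "turn": 0}
    - {"dx": 0, "dy": 0, "dz": 0.5, "turn": 0}
    - {"dx": 0, "dy": 0, "dz": 0, "turn": 0}
    - {"dx": 0, "dy": 0, "dz": 0, "turn": 0}
    - {"dx": 0, "dy": 0, "dz": 0, "turn": 0}

```text
time: 25.43
tool_pos: [0.5472, 0.2023, 0.257]
tcp_rot: [3.092, 0.554, -0.004]
wrist_force: [-0.3, -0.1, -0.8]
width: 0.999
```

```bash
python3 - <<'E'
from h import *
s=bot.read_state(); p=s["tool_pos"]; print(p,s["width"],s["wrist_force"],s["time"])
im,d,C=tum("side",.547,.202); cv2.imwrite("pics/c9.png",cv2.resize(im[60:350,120:480],None,fx=2,fy=2)[:,:,::-1])
for lo,hi in((.197,.215),(.215,.236)):
    m=(d>0)&(C[:,:,2]>lo)&(C[:,:,2]<hi)&(np.hypot(C[:,:,0]-.508,C[:,:,1]+.081)<.035); print("mill",circ(C[m]))
E
```

```text
[0.5472041  0.20227545 0.25701395] 0.9991558920055825 [-0.25947126 -0.12936348 -0.80878381] 25.4333
side tum 1397 top 0.1629 rim 270 (array([0.5456, 0.2022]), np.float64(0.0264))
mill (array([ 0.5067, -0.081 ]), np.float64(0.0241))
mill (array([ 0.5069, -0.0813]), np.float64(0.0244))
```

View pics/c9.png

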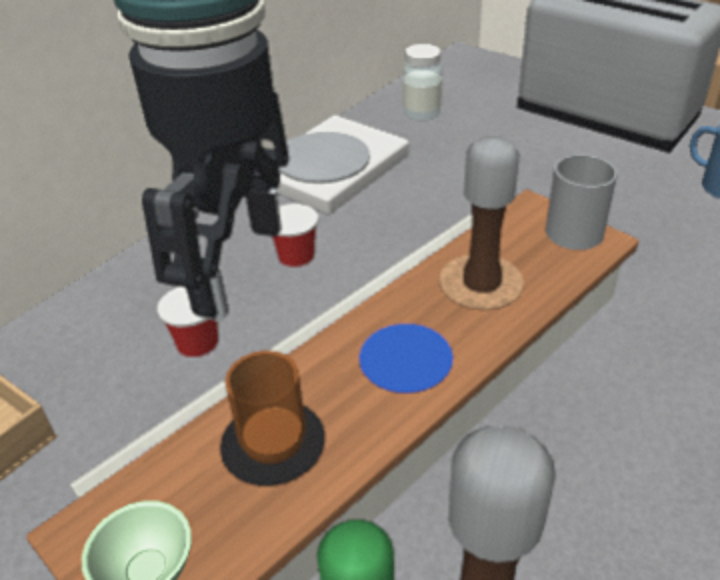

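The tumbler is upright on black (270,440), the mill upright on cork (482,280), and blue (406,357) is free. The gripper is clear of everything. Handing in.

```bash
python3 -c "
from workcell import bot
print(bot.finish_job())"
```

```text
the job is handed in; nothing more can be done
None
```

The swap is finished and handed in at about 25 s of the 69 s allowed. I parked the tumbler on blue, moved the mill by its head from black to cork, then put the tumbler on black. Each was lowered until the wrist force showed contact, and only then released.

- **Last side-camera check:**
  - The tumbler is upright, within about 1 mm of the black mat's centre as that camera sees it.
  - The mill is upright and about 1 mm from the cork mat's centre.
  - The blue mat is free, the gripper is clear, and the other items look unmoved. I judged those by eye, without measuring.
- **Disagreements:** the two cameras differed by about 2–5 mm on the mat positions. I aimed between them, and that is well inside the 18 and 25 mm tolerances. After the first placing, the top-camera check crashed in my script, with no tumbler points in its view. From then on I checked with the side camera only.

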